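# Check the touched-up spot on a plate with the reading lens

## Task

The spot ringed in red on the plate has just been touched up and now needs checking. First stand the red-handled brush in the empty green jar, bristles up, then take the reading lens by its handle and hold it level and still over the ringed spot, centred on it, with the lens at the height shown by the gauge's red pointer tip. Finish while still holding the lens there in mid-air, and leave the plate, the gauge and the other things on the table as they stand.

Things in the scene. Friction and masses are not known exactly. Their poses are not given: they have to be found in the camera images.
- brush_mid (a point): Middle of the brush on its axis: a straight stick 240 mm long, 30 g; red handle 11 x 11 mm for 180 mm from the foot (its plain end), then aluminium ferrule (14 mm wide) and pale bristles tipped blue. x axis along the stick towards the bristles, z up across it. Starts sloping 17 deg (0.29 rad): foot on the table, towards the robot; handle on the crate's near rim 168 mm from the foot.
- brush_grip (a point): Point on the brush's axis 138 mm from the foot, on the handle 30 mm short of the crate's rim: a good place to grip; the handle is 11 mm wide there. Same axes as brush_mid. The balance point is about 95 mm from the foot.
- brush_foot (a point): Centre of the plain blunt end of the brush's handle, 120 mm from brush_mid. Same axes as brush_mid. This end goes down into the jar.
- jar: Empty round lime-green stoneware brush jar, straight-sided: 75 mm outside, 66 mm inside, 105 mm high, floor 6 mm thick, 0.55 kg, loose on the table. Origin at the centre of its underside, z up. A brush put in steeply slides down and leans against the rim, up to about 30 degrees from upright.
- lens_centre (a point): Centre of the glass of the reading lens: 75 mm glass, black rim 84 mm across and 12 mm thick, steel neck, dark wooden handle. z axis square to the glass (up as it lies), x axis away from the handle. Handle 18 x 18 mm, flat-sided, 55 to 160 mm behind this centre along -x, at its height. 110 g. Lies flat, this point 9 mm up, handle towards the robot.
- lens_grip (a point): Point in the handle of the reading lens at its balance point, 85 mm behind lens_centre along its -x, 9 mm above the table at the start. Same axes as lens_centre.
- spot (a point): The touched-up spot: a blue dot within a red pencil ring 19 mm across, on the flat inside of the plate, 28 mm off its centre. It lies about 76 mm above the table.
- plate: Cream saucer-like plate with blue dots, 144 mm across, 18 mm high, 0.25 kg, lying loose on the turning head (180 mm across, top 70 mm above the table) of a banding wheel. Origin at the centre of its underside, z up.
- pointer_tip (a point): Centre of the red ball (11 mm) at the end of the gauge's level pointer: its height is the height at which the middle of the lens is in focus, 64 to 114 mm above the spot. It stands just outside the plate's far edge.
- gauge: Throwing gauge beyond the wheel: round green foot 90 mm across and 30 mm high with a steel rod 8 mm thick, 254 mm high overall, fixed; a brass clamp on the rod carries the pointer, which reaches 88 mm from the rod towards the plate. Origin at the centre of the foot's underside, z up.
- paint_jar: Bystander: closed white and blue paint jar with a black lid, 62 mm across, 62 mm high. Origin at the centre of its underside.
- bisque_cup: Bystander: pale pink empty cup, 78 mm across, 72 mm high. Origin at the centre of its underside.
- brush_pot: Bystander: brown pot 84 mm across, 95 mm high, full of brushes that stand up to about 290 mm. Origin at the centre of its underside.
- lens: The whole reading lens; origin 9 mm below lens_centre, same axes.
- brush: The whole brush; same point and axes as brush_mid.
- crate: Low dark green crate of coloured paint pans, fixed: 120 (x) x 190 (y) x 48 mm high, walls 5 mm. Origin at the centre of its underside; its -x side faces the robot and carries the brush, whose bristles lie over the pans.
Things that resemble listed ones, but are neither listed nor needed, are in the scene too. Leave any yellow look-alike of the brush alone. What is shaped like the lens but pink is not meant.

How it is judged:
On the way:
1. the brush stands in the jar, bristles up, and has been let go (z of brush_foot in the frame of jar below 0.03 m and horizontal distance between brush_foot and jar below 0.036 m and angle between brush's own x axis and vertical below 0.7 rad and angle between jar's own z axis and vertical below 0.1 rad and contact force between brush and the fingers below 0.05 N), for 0.3 s.
At the end, for the whole second after the job is handed in: Lens held only by the fingers, still: within 15 mm sideways of the spot, 8 mm of the pointer tip's height, 8 deg of level. Brush released in the upright jar, foot within 30 mm of its underside, leaning under 40 deg. Moved at most: spot 12, pointer tip 6, paint jar, cup and brush pot 20 mm (all of step 1 and horizontal distance between lens_centre and spot below 0.015 m and z of lens_centre in the frame of pointer_tip between -0.008 and 0.008 m and angle between lens_centre's own z axis and vertical below 0.14 rad and linear speed of lens below 0.02 m/s and angular speed of lens below 0.15 rad/s and contact force between lens and the fingers above 1 N and contact force between lens and gauge below 0.05 N and contact force between lens and plate below 0.05 N and contact force between lens and brush below 0.05 N and contact force between lens and jar below 0.05 N and contact force between lens and brush_pot below 0.05 N and distance of spot from where it was at the start of the episode below 0.012 m and distance of pointer_tip from where it was at the start of the episode below 0.006 m and distance of each of paint_jar, bisque_cup, brush_pot from where it was at the start of the episode below 0.02 m); the arm keeps its last pose, push and grip.
It fails at once if the plate was shifted or turned (distance of spot from where it was at the start of the episode above 0.012 m).
It fails at once if the gauge's pointer was moved (distance of pointer_tip from where it was at the start of the episode above 0.006 m).
It fails at once if the paint jar, the cup or the brush pot was disturbed (distance of any of paint_jar, bisque_cup, brush_pot from where it was at the start of the episode above 0.02 m).
It also fails if it takes over 67 s, if anything falls off the work surface, if the arm or the gripper's body presses on something with over 40 N, if the wrist force passes 120 N, or if a joint passes its speed limit or range.

## Robot

A 6-joint arm with a two-finger parallel gripper is mounted at the origin on the work surface. World frame = base frame: x ahead of the robot, y to its left, z up, the work surface at z = 0. Lengths are in m, angles in rad, forces in N, time in s.
With the tool pointing down it reaches from about 0.3 to 0.75 m from the base axis. Payload 8.5 kg.
Tool frame: the origin (TCP) lies on the mounting face of the last link; the fingertips stand 166 mm ahead of it and the grasp point (between the pads) lies 147 mm ahead of it (robot.hold_point_z is the z of the grasp point in the tool frame, in m); z points along the fingers, y is the direction in which the jaws open and shut (so a half turn about z gives the same grasp; the last joint's range is limited). The gripper opens to 88 mm and grips with 3 to 60 N. Pads are 18 mm wide; open, the fingers measure 123 mm over their backs; the gripper's body (75 mm by 187 mm) begins 45 mm behind the grasp point.
Start: joints at [1.036, 0.381, 1.297, -0, 1.464, -0.215], TCP at [0.173, 0.522, 0.405] pointing down, gripper open.
Joint ranges: [-3.11, 3.11], [-0.89, 2.33], [0.22, 2.48], [-1.42, 4.56], [0.17, 2.85], [-2.88, 2.88]. Speed limits (rad/s): [2.39, 2.39, 3.14, 3.14, 3.14, 3.14].

## Interface

Orientations are given as a unit quaternion [w, x, y, z].
In Python, from rig import robot gives the robot as it stands. The module is installed in compiled form; this text tells all that it offers.
- The arm moves only by the tool apply_moves, never from a script. Its argument "increments" is a list of rows, each a list of 5 numbers: the closure, from 0 (fully open) to 1 (shut), then the shift along the tool's x, y, z each as a share of 0.2 m, from -1 to 1, then the turn about the tool's z as a share of 2 rad, from -1 to 1. In form: [[fingers, x, y, z, spin], ...]. A call has 1 to 20 rows; each row is the pose to reach, as a shift and turn from the pose commanded when the call began, along the tool's axes at that moment; what a row does not reach only later rows make up. A row lasts 1/8 s, in which the tool goes at most 62.5 mm and 10.7 degrees, less where a joint would pass 70% of its speed; a pose out of reach is approached as far as the arm can. A call with a number of a shift or a turn outside -1 to 1 is refused whole. A call with a gripper value outside its range is refused whole. The fingers move at their own pace and stop on an object; the grip force is fixed at half the most. Time passes only in rows, so rows that repeat a pose let the fingers close. It gives the time, the measured TCP pose, the force and the opening at its end, in the units of the state.
- robot.get_state(): the state, without advancing time (a new reading comes with each control period).
- robot.grab_frame(name): name is "scene" or "top" or "wrist"; returns (picture, depth): 420x560x3 uint8, red, green, blue; 420x560 float32, m along the optical axis (not along the pixel's ray), 0 where there is no reading.
- robot.camera_model(name): a dict with "intrinsics" (3x3 intrinsics, pixels), "D" ([k1, k2, p1, p2, k3] as OpenCV has them; the pictures are not rectified), "R" (3x3) and "t" (3): a world point X has camera coordinates R X + t; the wrist camera has in their place "T_tool_cam" (4x4, takes a point from camera to tool coordinates, whose origin is the TCP and whose axes are the flange's). Camera axes: x right, y down, z forward; pixel columns grow to the right and rows downward; lengths in m; the calibration is good to about 2 mm. A picture is of the moment at which its call begins: read the wrist's pose just before it. camera_model takes no time and is no camera call.
- robot.finish_job(): hands the job in, once; it reports no verdict.
The state is a dict: "clock": time; "joint_pos": joint angles; "dq": joint speeds; "tau": joint torques, N m; "eef_pos": TCP position; "orientation": TCP orientation; "contact_force": force on the tool from outside, world axes, zero at the start; "ft_torque": the same for the moment, N m; "gripper_width": opening from 0.0 (shut) to 1.0 (fully open).
Only numpy, scipy, OpenCV 4.12 (cv2) and the standard library are available. Lean on these libraries where they do the work, as an engineer would, in place of code of your own. Each camera call takes 0.05 s, during which the arm holds its last target. There are 200 camera calls.

## Working session

There is one attempt and no reset: what is moved stays moved. The work goes in short steps, Python scripts to look and compute and a tool call to move; the robot and the scene stay as the last step left them, time stands still between calls to the robot, and variables do not carry over. Pictures are saved under pics/ and viewed, about 8 in all and at most 12, crops included, and the job is handed in when it is done.

Besides the shell and the picture viewer there is one more tool, called after "Emit:" by a JSON object that holds its "op" and its "data". apply_moves: Moves the arm, as the interface text tells. Shift numbers are shares of 0.2 m and turn numbers shares of 2 rad, none past 1 either way. Its arguments: {"type":"object","properties":{"increments":{"type":"array"}},"required":["increments"]}

```bash
mkdir -p pics; cat > h.py <<'E'
import numpy as np, cv2, pickle
from scipy.spatial.transform import Rotation as Ro
from rig import robot
def grab(name,tag):
    st=robot.get_state(); im,d=robot.grab_frame(name); m=robot.camera_model(name)
    if name=="wrist":
        T=np.array(m["T_tool_cam"]); q=st["orientation"]; R=Ro.from_quat([q[1],q[2],q[3],q[0]]).as_matrix()
        Rw=R@T[:3,:3]; tw=R@T[:3,3]+np.array(st["eef_pos"])
    else:
        Rw=np.array(m["R"]).T; tw=-Rw@np.array(m["t"])
    o=dict(im=im,d=d,K=np.array(m["intrinsics"],float),D=np.array(m["D"],float),Rw=Rw,tw=tw)
    pickle.dump(o,open(f"pics/{tag}.pkl","wb")); cv2.imwrite(f"pics/{tag}.png",im[:,:,::-1]); return o
def load(tag): return pickle.load(open(f"pics/{tag}.pkl","rb"))
def ray(o,u,v):
    p=cv2.undistortPoints(np.array([[[u,v]]],float),o["K"],o["D"])[0,0]; return o["Rw"]@np.array([p[0],p[1],1.])
def px(o,u,v,z=None):
    "world point by depth, or by known height z"
    r=ray(o,u,v)
    s=o["d"][int(round(v)),int(round(u))] if z is None else (z-o["tw"][2])/r[2]
    return o["tw"]+s*r
def crop(tag,out,u0,v0,u1,v1,k):
    im=cv2.imread(f"pics/{tag}.png")[v0:v1,u0:u1]; cv2.imwrite(f"pics/{out}.png",cv2.resize(im,None,fx=k,fy=k,interpolation=cv2.INTER_CUBIC))
def cloud(o):
    h,w=o["d"].shape; g=np.stack(np.meshgrid(np.arange(w),np.arange(h)),-1).reshape(-1,1,2).astype(float)
    p=cv2.undistortPoints(g,o["K"],o["D"])[:,0]; P=np.c_[p,np.ones(len(p))]*o["d"].reshape(-1,1)
    return (P@o["Rw"].T+o["tw"]).reshape(h,w,3)
E
python3 - <<'E'
from h import *
a=grab("scene","s0");b=grab("top","t0")
print(a["tw"],b["tw"],robot.get_state())
cv2.imwrite("pics/t0b.png",cv2.resize(cv2.imread("pics/t0.png"),(800,600),interpolation=cv2.INTER_CUBIC))
cv2.imwrite("pics/s0b.png",cv2.resize(cv2.imread("pics/s0.png"),(800,600),interpolation=cv2.INTER_CUBIC))
E
```

```text
[ 0.99181976 -0.32551659  1.10129232] [2.53259599e-01 6.18498608e-04 1.47442256e+00] {'clock': 0.1, 'joint_pos': array([ 1.03565551e+00,  3.81103134e-01,  1.29812596e+00,  4.07637575e-06,
        1.46358625e+00, -2.15319545e-01]), 'dq': array([-0.00051865, -0.00152921, -0.00501904, -0.00195734,  0.00127677,
       -0.00073376]), 'tau': array([ 2.84149573e-03, -4.38650036e+01, -2.24909019e+01,  7.13600940e-02,
        3.43051774e-02, -4.37048379e-05]), 'eef_pos': array([0.17290973, 0.52207155, 0.40423298]), 'orientation': array([-2.25934124e-04,  1.59230169e-01,  9.87241297e-01, -5.68064316e-04]), 'contact_force': array([-0.36427317,  0.69799799, -0.91980418]), 'ft_torque': array([ 0.02545821, -0.00340583, -0.03995365]), 'gripper_width': 0.9983522831332373}
```

View pics/t0b.png

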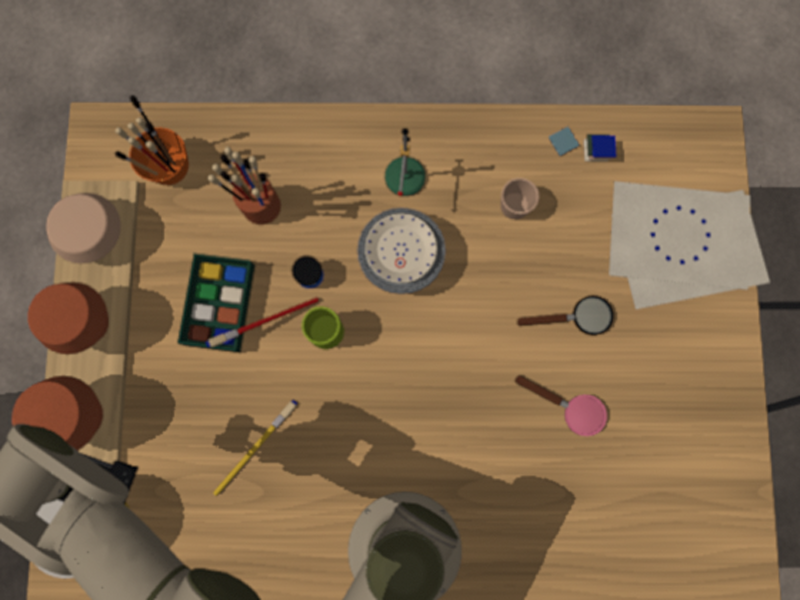

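View pics/s0b.png

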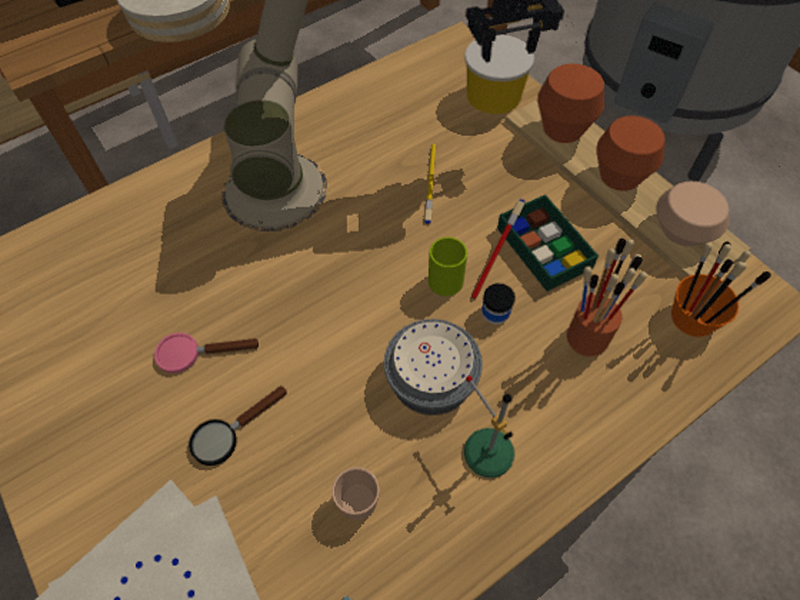

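Top view (800x600): the red brush runs from foot (320,300) to bristles (210,342). The green jar is at (322,327), the black lens at (593,315) with its handle to (520,322), the ringed spot at (400,262) and the red ball near (400,195).
Look-alikes I am leaving alone: yellow brush (255,447), pink lens (586,414), orange brush pot (160,157).

```bash
python3 - <<'E'
from h import *
t=load("t0"); s=load("s0")
A=lambda u,v,z=None: np.round(px(t,u*.7,v*.7,z),4)
for n,u,v,z in [("foot",320,300,.008),("ferr",233,334,.05),("jar rim c",322,326,.105),("lens",593,315,.009),("hend",519,322,.009),("spot",400,262,.076),("ball",400,194,.15)]:
    print(n,A(u,v,z),A(u,v))
S=lambda u,v,z=None: np.round(px(s,u*.7,v*.7,z),4)
for n,u,v,z in [("foot",474,298,.008),("lens",213,442,.009),("spot",424,348,.076),("ball",469,379,.15),("hend",284,391,.009)]:
    print(n,S(u,v,z),S(u,v))
# colour segmentations
P=cloud(t); h=cv2.cvtColor(t["im"],cv2.COLOR_RGB2HSV).astype(int)
Ps=cloud(s); hs=cv2.cvtColor(s["im"],cv2.COLOR_RGB2HSV).astype(int)
for nm,PP,hh in(("t",P,h),("s",Ps,hs)):
    m=(hh[...,0]>28)&(hh[...,0]<45)&(hh[...,1]>150)&(hh[...,2]>60); 
    q=PP[m]; q=q[(q[:,2]>.08)]; print(nm,"jar rim",len(q),cv2.minEnclosingCircle(q[:,:2].astype(np.float32)), np.percentile(q[:,2],95))
    m=((hh[...,0]<6)|(hh[...,0]>174))&(hh[...,1]>170)&(hh[...,2]>70)
    n,l,st,c=cv2.connectedComponentsWithStats(m.astype(np.uint8))
    for i in range(1,n):
        if st[i,4]>5: q=PP[l==i]; print(nm,st[i],c[i].round(1),np.median(q,0).round(4))
for tag in("t0",): crop(tag,"c1",120,120,340,260,3)
E
```

```text
foot [0.5026 0.1795 0.008 ] [0.5032 0.1799 0.0047]
ferr [0.425  0.3486 0.05  ] [0.4238 0.3462 0.0597]
jar rim c [0.4348 0.1625 0.105 ] [0.4483 0.1745 0.0033]
lens [ 0.4732 -0.3923  0.009 ] [ 0.4723 -0.3908  0.0148]
hend [ 0.4578 -0.2368  0.009 ] [ 0.4567 -0.2355  0.0168]
spot [0.5696 0.0117 0.076 ] [0.5708 0.0117 0.0705]
ball [0.6883 0.0119 0.15  ] [0.6869 0.0118 0.1542]
foot [0.5093 0.1877 0.008 ] [0.5098 0.1872 0.0092]
lens [ 0.4752 -0.3892  0.009 ] [ 0.48   -0.3886  0.0191]
spot [0.5705 0.0133 0.076 ] [0.5716 0.0124 0.0786]
ball [0.6908 0.0149 0.15  ] [0.6919 0.0137 0.1534]
hend [ 0.4628 -0.2336  0.009 ] [ 0.4664 -0.2343  0.0164]
t jar rim 178 ((0.36119645833969116, 0.09233228117227554), 0.1417396366596222) 0.10841688321417378
t [164 130  11  10  15] [168.7 134.3] [0.6892 0.3205 0.1605]
t [185 134   2   5   8] [185.6 135.6] [0.6986 0.2809 0.1193]
t [167 209  56  25 171] [192.6 221.1] [0.4644 0.2692 0.0383]
s jar rim 362 ((0.703042209148407, -0.06485772877931595), 0.38911864161491394) 0.10789576881021132
s [330 157  28  52 171] [343.9 182. ] [0.4704 0.2604 0.0364]
s [417 184  14  32  46] [423.3 199.5] [0.693  0.3194 0.1654]
s [493 191   7  11  18] [495.3 196.4] [0.7833 0.5184 0.1165]
s [486 203   7   9  13] [489.2 206.8] [0.7862 0.5188 0.0708]
s [412 205   3   7   8] [413.2 207.9] [0.7005 0.2729 0.179 ]
s [410 212   4   9  16] [411.2 216.1] [0.7024 0.2782 0.1344]
s [426 213   8  11  17] [429.7 218.3] [0.731  0.3209 0.1264]
s [483 213   4   5   7] [484.4 215. ] [0.7894 0.5179 0.0256]
s [327 263   3   4   9] [327.9 264.7] [0.6906 0.0135 0.1563]
```

View pics/c1.png

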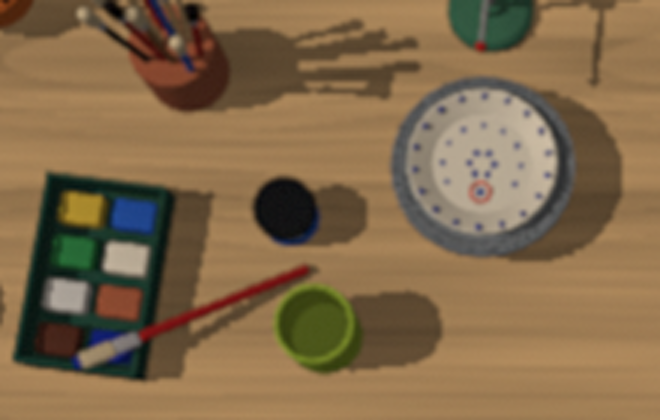

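```bash
cat >> h.py <<'E'
def tri(a,ua,b,ub):
    r1,r2=ray(a,*ua),ray(b,*ub); M=np.c_[r1,-r2]; s=np.linalg.lstsq(M,b["tw"]-a["tw"],rcond=None)[0]
    p,q=a["tw"]+s[0]*r1,b["tw"]+s[1]*r2; return (p+q)/2,np.linalg.norm(p-q)
def toolR():
    q=robot.get_state()["orientation"]; return Ro.from_quat([q[1],q[2],q[3],q[0]]).as_matrix()
def go(hold,jaw=None,R=None,p=None):
    "share numbers taking grasp point to world point 'hold' (tool down), jaws along horizontal dir jaw"
    st=robot.get_state(); R=toolR(); p=np.array(st["eef_pos"])+R[:,2]*.147
    sh=R.T@(np.array(hold)-p)/.2
    sp=0
    if jaw is not None:
        j=R.T@np.array([jaw[0],jaw[1],0]); a=np.arctan2(-j[0],j[1]); a=(a+np.pi/2)%np.pi-np.pi/2; sp=a/2
    print("now",p.round(4),"shift",sh.round(3),"spin",round(sp,3),"q6",st["joint_pos"][5].round(3)); return sh,sp
E
python3 - <<'E'
from h import *
t=load("t0"); s=load("s0")
f=px(t,224,209.3,.006); e=px(t,167.7,231.7,.058); print(f,e,np.linalg.norm(f-e))
print("ball",tri(t,(280,135.8),s,(327.9,264.7)),"spot",tri(t,(279.9,183.5),s,(296.8,243.6)))
print("jar", px(t,225.3,228.7,.105)," paint",px(t,215,189.5,.062))
for c in [(50,175),(172,190),(145,378),(15,360)]: print("crate",px(t,120+c[0]/3,120+c[1]/3,.048).round(3))
print("yellow",px(t,150,345,.006).round(3),px(t,207,281,.006).round(3))
d=(e-f)[:2]; d/=np.linalg.norm(d)
g=np.r_[f[:2]+d*.125*.956,.042]; print("d",d,"g",g)
print(toolR().round(3)); go(g+[0,0,.12],(-d[1],d[0]))
E
```

```text
[0.50508849 0.17978029 0.006     ] [0.43014621 0.33365617 0.058     ] 0.17888021704571522
ball (array([0.68872795, 0.0132209 , 0.15118448]), np.float64(0.003159615736567112)) spot (array([0.56986107, 0.01273153, 0.07526533]), np.float64(0.0017298138835487578))
jar [0.43342392 0.16273273 0.105     ]  paint [0.55374456 0.20056657 0.062     ]
crate [0.589 0.435 0.048]
crate [0.575 0.314 0.048]
crate [0.39  0.332 0.048]
crate [0.407 0.458 0.048]
yellow [0.109 0.383 0.006] [0.292 0.224 0.006]
d [-0.43786133  0.89904252] g [0.45276406 0.28721587 0.042     ]
[[-0.949  0.314 -0.001]
 [ 0.314  0.949 -0.001]
 [ 0.    -0.001 -1.   ]]
now [0.1728 0.5219 0.2572] shift [-1.698 -0.673  0.477] spin 0.399 q6 -0.215
```

Emit:
{"op": "apply_moves", "data": {"increments": [[0.6,-0.3,-0.12,0,0.08],[0.6,-0.6,-0.24,0,0.16],[0.6,-0.9,-0.36,0,0.24],[0.6,-1,-0.4,0,0.32],[0.6,-1,-0.4,0,0.4],[0.6,-1,-0.4,0,0.4]]}}

```text
clock: 0.85
eef_pos: [0.3378, 0.3831, 0.4045]
orientation: [-0.0, 0.531, 0.848, -0.0]
contact_force: [0.6, -0.1, -0.1]
gripper_width: 0.399
```

```bash
python3 - <<'E'
from h import *
d=np.array([-.43786,.89904]); go([.4528,.2872,.162],(-d[1],d[0])); print(toolR().round(3), robot.get_state()["gripper_width"])
E
```

```text
now [0.3377 0.383  0.2575] shift [-0.682  0.309  0.477] spin -0.001 q6 0.164
[[-0.437  0.9   -0.001]
 [ 0.9    0.437 -0.   ]
 [-0.    -0.001 -1.   ]] 0.3993355878109316
```

Emit:
{"op": "apply_moves", "data": {"increments": [[0.6,-0.27,0.12,0,0],[0.6,-0.54,0.24,0.2,0],[0.6,-0.682,0.309,0.4,0],[0.6,-0.682,0.309,0.477,0],[0.6,-0.682,0.309,0.477,0]]}}

```text
clock: 1.48
eef_pos: [0.4526, 0.2876, 0.3083]
orientation: [-0.001, 0.53, 0.848, -0.001]
contact_force: [-0.8, 0.1, -0.1]
gripper_width: 0.398
```

```bash
python3 - <<'E'
from h import *
w=grab("wrist","w1"); P=cloud(w); h=cv2.cvtColor(w["im"],cv2.COLOR_RGB2HSV).astype(int)
m=((h[...,0]<6)|(h[...,0]>174))&(h[...,1]>150)&(h[...,2]>60)
n,l,st,c=cv2.connectedComponentsWithStats(m.astype(np.uint8)); i=1+st[1:,4].argmax(); q=P[l==i]
q=q[np.abs(q[:,2]-np.median(q[:,2]))<.05]; print(st[i],len(q)); mu=np.median(q,0); print(mu)
x,y=q[:,0],q[:,1]; vx,vy,x0,y0=cv2.fitLine(q[:,:2].astype(np.float32),cv2.DIST_HUBER,0,.01,.01).ravel(); print(vx,vy,x0,y0, q[:,1].min(),q[:,1].max())
g=np.array([.4528,.2872]); print("perp off",(g-[x0,y0])@[-vy,vx])
dd=np.abs((q[:,:2]-g)@[vx,vy])<.004; print("at g z",np.median(q[dd],0) if dd.any() else None); go([.4528,.2872,.042])
E
```

```text
[ 275  131   17  185 2561] 2557
[0.45788727 0.28265617 0.04216951]
0.442167 -0.8969327 0.461253 0.2756715 0.18301984324937629 0.33862448773116804
perp off -0.002484243813937758
at g z [0.4546463  0.28827002 0.04444915]
now [0.4524 0.2878 0.1624] shift [-0.004  0.001  0.602] spin 0 q6 -0.108
```

View pics/w1.png

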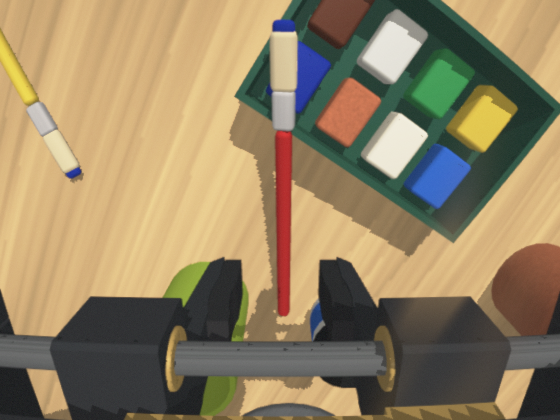

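The wrist view shows the red brush (284,20–315) running upright between the fingers. Its bristles are over the pans at (284,40), and the yellow brush is at the far left. It sits 2.5 mm to one side, so I'll correct that and descend.

Emit:
{"op": "apply_moves", "data": {"increments": [[0.6,0,0.013,0.2,0],[0.6,0,0.013,0.4,0],[0.6,0,0.013,0.5,0],[0.6,0,0.013,0.565,0],[0.6,0,0.013,0.57,0],[1,0,0.013,0.57,0],[1,0,0.013,0.57,0],[1,0,0.013,0.57,0],[1,0,0.013,0.57,0]]}}

```text
clock: 2.65
eef_pos: [0.4551, 0.2886, 0.1957]
orientation: [0.0, 0.531, 0.847, 0.0]
contact_force: [-0.4, -0.7, 3.3]
gripper_width: 0.12
```

Emit:
{"op": "apply_moves", "data": {"increments": [[1,0,0,-0.15,0],[1,0,0,-0.4,0],[1,0,0,-0.65,0],[1,0,0,-0.9,0],[1,0,0,-0.9,0]]}}

```text
clock: 3.28
eef_pos: [0.455, 0.2886, 0.3789]
orientation: [0.002, 0.531, 0.847, 0.003]
contact_force: [0.1, -1.1, 0.3]
gripper_width: 0.121
```

```bash
python3 - <<'E'
from h import *
grab("wrist","w2"); s=grab("scene","s2"); w=cv2.imread("pics/w2.png"); c=cv2.imread("pics/s2.png")[40:250,230:510]
cv2.imwrite("pics/m2.png",np.hstack([cv2.resize(w,(400,300)),cv2.resize(c,(400,300))])); print(robot.get_state()["gripper_width"],robot.get_state()["contact_force"])
E
```

```text
0.12207720355290495 [ 0.31815336 -0.02387228 -1.19982642]
```

View pics/m2.png

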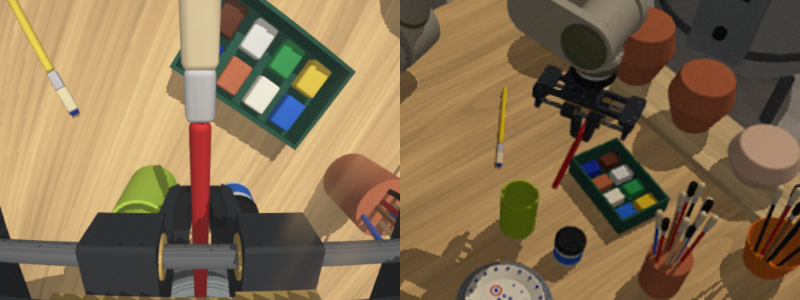

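```bash
cat >> h.py <<'E'
def brush(tag):
    w=load(tag); P=cloud(w); h=cv2.cvtColor(w["im"],cv2.COLOR_RGB2HSV).astype(int)
    m=((h[...,0]<6)|(h[...,0]>174))&(h[...,1]>150)&(h[...,2]>60)&(w["d"]>0.05)
    st=robot.get_state(); g=np.array(st["eef_pos"])+toolR()[:,2]*.147
    m&=(np.linalg.norm(P-g,axis=2)<.16); q=P[m]; q=q[q[:,2]>.02]
    l=cv2.fitLine(q.astype(np.float32),cv2.DIST_HUBER,0,.01,.01).ravel(); d=l[:3]*np.sign(l[2]); c=l[3:]
    k=(q-c)@d; print(tag,len(q),"dir",d.round(3),"slope deg",np.degrees(np.arcsin(d[2])).round(1),"low",(c+d*k.min()).round(4),"high",(c+d*k.max()).round(4),"grasp",g.round(4))
E
python3 - <<'E'
from h import *
brush("w2"); brush("s2")
E
```

```text
w2 5023 dir [-0.424  0.864  0.273] slope deg 15.8 low [0.5073 0.187  0.1959] high [0.4331 0.3382 0.2436] grasp [0.4547 0.2885 0.2279]
s2 177 dir [-0.432  0.858  0.277] slope deg 16.1 low [0.5093 0.1854 0.1912] high [0.4394 0.324  0.2359] grasp [0.4547 0.2885 0.2279]
```

```bash
python3 - <<'E'
from h import *
s=load("s0"); print("bucket base",px(s,348,72,0),"depth top",px(s,348,38)); P=cloud(s)
for u,v in [(400,75),(435,110),(485,150)]: print(px(s,u,v).round(3))
# crate wall B rim points from wrist w1 cloud: dark green
w=load("w1"); Q=cloud(w); h=cv2.cvtColor(w["im"],cv2.COLOR_RGB2HSV).astype(int)
m=(h[...,0]>65)&(h[...,0]<95)&(h[...,1]>120)&(h[...,2]<110); q=Q[m]; q=q[(q[:,2]>.04)&(q[:,2]<.055)]
print(len(q),cv2.boxPoints(cv2.minAreaRect(q[:,:2].astype(np.float32))).round(3))
n=np.array([-.991,.134]); go([.26,.414,.228],(-n[1],n[0]))
E
```

```text
bucket base [0.07889307 0.61207594 0.        ] depth top [0.04641937 0.6206899  0.12201062]
[0.308 0.61  0.148]
[0.473 0.6   0.136]
[0.657 0.627 0.11 ]
5 [[0.476 0.448]
 [0.589 0.428]
 [0.59  0.435]
 [0.477 0.455]]
now [0.4547 0.2885 0.2279] shift [ 0.989 -0.602 -0.   ] spin -0.493 q6 -0.106
```

Emit:
{"op": "apply_moves", "data": {"increments": [[1,0.16,-0.1,0,-0.08],[1,0.33,-0.2,0,-0.16],[1,0.5,-0.3,0,-0.25],[1,0.66,-0.4,0,-0.33],[1,0.83,-0.5,0,-0.41],[1,0.989,-0.602,0,-0.493],[1,0.989,-0.602,0.4,-0.493],[1,0.989,-0.602,0.65,-0.493],[1,0.989,-0.602,0.8,-0.493],[1,0.989,-0.602,0.89,-0.493],[1,0.989,-0.602,0.89,-0.493]]}}

```text
clock: 4.75
eef_pos: [0.2601, 0.4137, 0.1954]
orientation: [-0.002, 0.067, 0.998, -0.002]
contact_force: [-1.1, -0.5, -0.0]
gripper_width: 0.12
```

```bash
python3 - <<'E'
from h import *
w=grab("wrist","w3"); s=grab("scene","s3"); brush("w3"); brush("s3"); print(toolR().round(3))
c=cv2.imread("pics/s3.png")[40:220,270:510]
cv2.imwrite("pics/m3.png",np.hstack([cv2.resize(cv2.imread("pics/w3.png"),(360,270)),cv2.resize(c,(360,270))]))
E
```

```text
w3 4835 dir [-0.956  0.13   0.262] slope deg 15.2 low [0.3508 0.4003 0.0196] high [0.2057 0.42   0.0593] grasp [0.2602 0.4139 0.0502]
s3 71 dir [-0.955  0.129  0.266] slope deg 15.4 low [0.3567 0.4007 0.019 ] high [0.2674 0.4127 0.0439] grasp [0.2602 0.4139 0.0502]
[[-0.991  0.133 -0.001]
 [ 0.133  0.991 -0.001]
 [ 0.001 -0.001 -1.   ]]
```

View pics/m3.png

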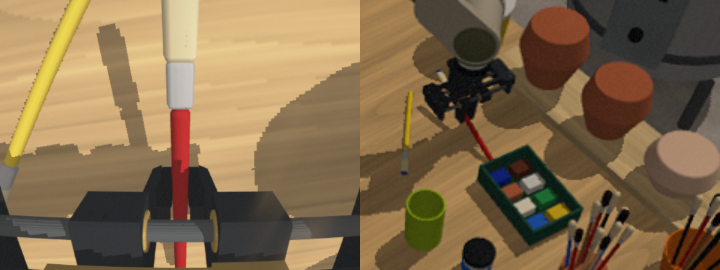

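The left half shows the brush held by the fingers and pointing away from the crate. In the right half its foot is just short of the crate wall, at (490,160). Gravity did not swing it, so I'll push the foot against the fixed crate wall to pivot it in the grip.

Emit:
{"op": "apply_moves", "data": {"increments": [[1,-0.06,0,0,0],[1,-0.1,0,0,0],[1,-0.12,0,0,0],[1,-0.135,0,0,0],[1,-0.135,0,0,0]]}}

```text
clock: 5.48
eef_pos: [0.2836, 0.4098, 0.1967]
orientation: [-0.006, 0.067, 0.998, -0.002]
contact_force: [-27.2, 5.7, 7.2]
gripper_width: 0.12
```

Emit:
{"op": "apply_moves", "data": {"increments": [[1,0.01,0,-0.02,0],[1,-0.005,0,-0.05,0],[1,-0.025,0,-0.09,0],[1,-0.047,0,-0.135,0],[1,-0.047,0,-0.135,0]]}}

```text
clock: 6.1
eef_pos: [0.2959, 0.4091, 0.225]
orientation: [-0.002, 0.067, 0.998, -0.0]
contact_force: [-9.2, 2.4, 4.0]
gripper_width: 0.124
```

```bash
python3 - <<'E'
from h import *
w=grab("wrist","w4"); brush("w4")
E
```

```text
w4 4053 dir [-0.869  0.1    0.485] slope deg 29.0 low [0.3488 0.4029 0.0434] high [0.2433 0.4151 0.1023] grasp [0.2953 0.409  0.0777]
```

Emit:
{"op": "apply_moves", "data": {"increments": [[1,-0.03,0,-0.045,0],[1,-0.06,0,-0.086,0],[1,-0.095,0,-0.124,0],[1,-0.134,0,-0.16,0],[1,-0.176,0,-0.192,0],[1,-0.22,0,-0.22,0],[1,-0.22,0,-0.22,0]]}}

```text
clock: 7.02
eef_pos: [0.3409, 0.4032, 0.2687]
orientation: [0.0, 0.067, 0.998, 0.0]
contact_force: [-1.5, 0.2, -0.2]
gripper_width: 0.12
```

```bash
python3 - <<'E'
from h import *
w=grab("wrist","w5"); brush("w5")
E
```

```text
Traceback (most recent call last):
  File "h.py", line 45, in brush
    l=cv2.fitLine(q.astype(np.float32),cv2.DIST_HUBER,0,.01,.01).ravel(); d=l[:3]*np.sign(l[2]); c=l[3:]
      ~~~~~~~~~~~^^^^^^^^^^^^^^^^^^^^^^^^^^^^^^^^^^^^^^^^^^^^^^^
cv2.error: OpenCV(4.12.0) /io/opencv/modules/imgproc/src/linefit.cpp:102: error: (-215:Assertion failed) count > 0 in function 'fitLine3D_wods'
```

```bash
python3 - <<'E'
from h import *
s=grab("scene","s5")
c=cv2.imread("pics/s5.png")[40:220,270:510]
cv2.imwrite("pics/m5.png",np.hstack([cv2.resize(cv2.imread("pics/w5.png"),(400,300)),cv2.resize(c,(400,300))]))
E
```

```text
(no output)
```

View pics/m5.png

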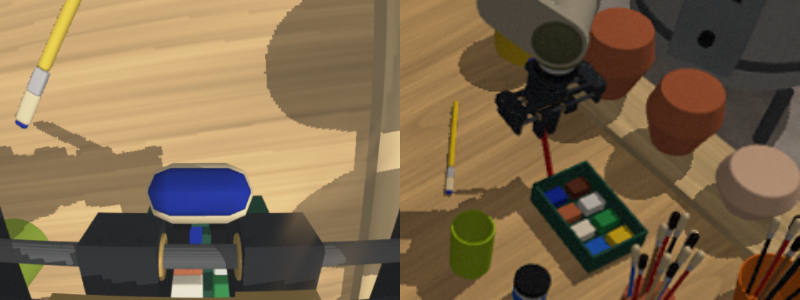

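```bash
python3 - <<'E'
from h import *
w=load("w5"); print("tip",px(w,280,269),px(w,280,255), "T",w["tw"]); brush("s5"); print(robot.get_state()["contact_force"])
E
```

```text
tip [0.2592301  0.41354351 0.24954337] [0.2592301  0.41354351 0.24954337] T [0.2592301  0.41354351 0.24954337]
s5 67 dir [-0.508  0.108  0.854] slope deg 58.7 low [0.4004 0.3932 0.0119] high [0.3435 0.4053 0.1076] grasp [0.3404 0.4033 0.1212]
[-1.45390455  0.33785618 -0.0861268 ]
```

Emit:
{"op": "apply_moves", "data": {"increments": [[1,-0.03,0,-0.018,0],[1,-0.06,0,-0.03,0],[1,-0.085,0,-0.037,0],[1,-0.085,0,-0.037,0]]}}

```text
clock: 7.62
eef_pos: [0.3574, 0.4011, 0.2758]
orientation: [0.0, 0.067, 0.998, 0.0]
contact_force: [-2.2, -0.6, 0.0]
gripper_width: 0.121
```

```bash
python3 - <<'E'
from h import *
s=grab("scene","s6"); brush("s6")
E
```

```text
s6 62 dir [-0.34   0.051  0.939] slope deg 69.9 low [0.3933 0.3958 0.0213] high [0.3623 0.4005 0.107 ] grasp [0.3572 0.4011 0.1287]
```

Emit:
{"op": "apply_moves", "data": {"increments": [[1,0.03,0,-0.25,0],[1,0.03,0,-0.55,0],[1,0.03,0,-0.7,0],[1,0.03,0,-0.7,0]]}}

```text
clock: 8.18
eef_pos: [0.351, 0.4019, 0.4178]
orientation: [0.002, 0.067, 0.998, 0.002]
contact_force: [0.1, 0.6, -0.8]
gripper_width: 0.118
```

```bash
python3 - <<'E'
from h import *
go([.3987,.1674,.265])
E
```

```text
now [0.3518 0.4023 0.2708] shift [-0.389 -1.133  0.027] spin 0 q6 -0.806
```

Emit:
{"op": "apply_moves", "data": {"increments": [[1,-0.1,-0.28,0.01,0],[1,-0.2,-0.55,0.02,0],[1,-0.3,-0.8,0.02,0],[1,-0.36,-1,0.02,0],[1,-0.389,-1,0.02,0],[1,-0.389,-1,0.02,0]]}}

```text
clock: 8.93
eef_pos: [0.4018, 0.1937, 0.4109]
orientation: [-0.001, 0.067, 0.998, -0.0]
contact_force: [-0.6, -0.4, -0.6]
gripper_width: 0.123
```

Emit:
{"op": "apply_moves", "data": {"increments": [[1,0,-0.12,0,0],[1,0,-0.12,0,0],[1,0,-0.12,0,0]]}}

```text
clock: 9.3
eef_pos: [0.3982, 0.1705, 0.4116]
orientation: [-0.0, 0.066, 0.998, 0.0]
contact_force: [0.7, -0.2, -0.2]
gripper_width: 0.121
```

```bash
python3 - <<'E'
from h import *
s=grab("scene","s7"); brush("s7"); w=grab("wrist","w7"); go([.3987,.1674,.265])
# jar rim
for o in (s,w):
    P=cloud(o); h=cv2.cvtColor(o["im"],cv2.COLOR_RGB2HSV).astype(int)
    m=(h[...,0]>25)&(h[...,0]<48)&(h[...,1]>120)&(np.abs(P[...,2]-.105)<.004)&(np.linalg.norm(P[...,:2]-[.433,.163],axis=2)<.06)
    q=P[m]; print(len(q)); 
    if len(q)>10: print(cv2.minEnclosingCircle(q[:,:2].astype(np.float32)))
c=cv2.imread("pics/s7.png")[60:260,220:480]
cv2.imwrite("pics/m7.png",np.hstack([cv2.resize(cv2.imread("pics/w7.png"),(400,300)),cv2.resize(c,(400,300))]))
E
```

```text
s7 112 dir [-0.373  0.071  0.925] slope deg 67.7 low [0.4389 0.1643 0.1535] high [0.3951 0.1727 0.2621] grasp [0.3982 0.1705 0.2646]
now [0.3982 0.1704 0.2646] shift [-0.004 -0.014 -0.002] spin 0 q6 -1.309
130
((0.4395603537559509, 0.16728094220161438), 0.038284555077552795)
1058
((0.43759027123451233, 0.16521847248077393), 0.03740924969315529)
```

View pics/m7.png

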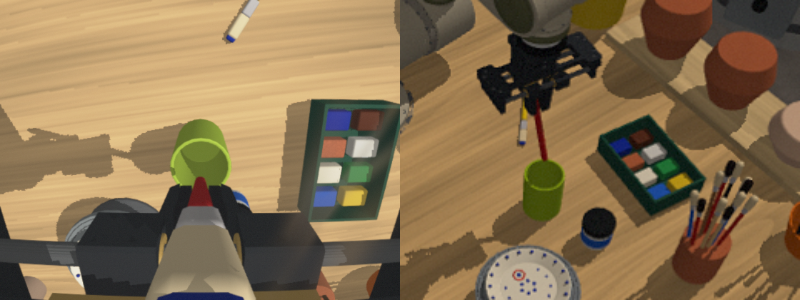

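The jar is right below: rim centre (0.438, 0.166), radius 37.4 mm. The brush slopes 68°, with its foot at (0.439, 0.164). I'll shift 10 mm away from the lean side and then lower.

Emit:
{"op": "apply_moves", "data": {"increments": [[1,-0.05,0,0.02,0],[1,-0.05,0,0.2,0],[1,-0.05,0,0.35,0],[1,-0.05,0,0.5,0],[1,-0.05,0,0.6,0],[1,-0.05,0,0.645,0],[1,-0.05,0,0.645,0]]}}

```text
clock: 10.28
eef_pos: [0.4087, 0.1683, 0.2827]
orientation: [0.0, 0.067, 0.998, 0.0]
contact_force: [0.4, 0.2, 0.3]
gripper_width: 0.123
```

```bash
python3 - <<'E'
from h import *
s=grab("scene","s8"); brush("s8")
E
```

```text
s8 50 dir [-0.34   0.071  0.938] slope deg 69.7 low [0.4343 0.1647 0.0607] high [0.4095 0.1699 0.129 ] grasp [0.4087 0.1683 0.1361]
```

Emit:
{"op": "apply_moves", "data": {"increments": [[0.6,0,0,0,0],[0.6,0,0,0,0],[0.6,0,0,0,0],[0.6,0,0,0,0]]}}

```text
clock: 10.82
eef_pos: [0.4081, 0.1682, 0.2828]
orientation: [0.0, 0.067, 0.998, 0.0]
contact_force: [-0.2, -0.3, -0.8]
gripper_width: 0.402
```

```bash
python3 - <<'E'
from h import *
s=grab("scene","s9"); brush("s9"); w=grab("wrist","w9")
c=cv2.imread("pics/s9.png")[60:260,220:480]
cv2.imwrite("pics/m9.png",np.hstack([cv2.resize(cv2.imread("pics/w9.png"),(400,300)),cv2.resize(c,(400,300))]))
E
```

```text
s9 77 dir [-0.373  0.06   0.926] slope deg 67.8 low [0.4341 0.1652 0.063 ] high [0.394  0.1717 0.1625] grasp [0.4081 0.1682 0.1358]
```

View pics/m9.png

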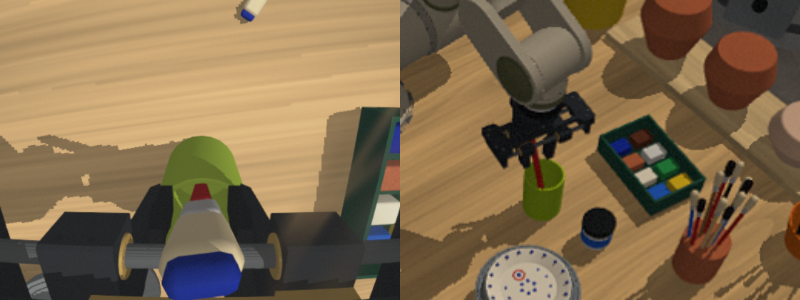

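The brush is in the jar between the open fingers. It lies on the camera side of the gripper rail, so I'll back away on the other side.

Emit:
{"op": "apply_moves", "data": {"increments": [[0.6,-0.1,0,0,0],[0.6,-0.3,0,-0.02,0],[0.6,-0.5,0,-0.1,0],[0.6,-0.55,0,-0.4,0],[0.6,-0.55,0,-0.7,0],[0.6,-0.55,0,-0.9,0],[0.6,-0.55,0,-0.9,0]]}}

```text
clock: 11.8
eef_pos: [0.5169, 0.1536, 0.4655]
orientation: [0.003, 0.067, 0.998, 0.0]
contact_force: [0.8, -0.2, -0.4]
gripper_width: 0.401
```

```bash
python3 - <<'E'
from h import *
s=grab("scene","sa"); t=grab("top","ta")
P=cloud(s); h=cv2.cvtColor(s["im"],cv2.COLOR_RGB2HSV).astype(int)
m=((h[...,0]<6)|(h[...,0]>174))&(h[...,1]>150)&(h[...,2]>60)&(np.linalg.norm(P[...,:2]-[.42,.165],axis=2)<.1)
q=P[m]; l=cv2.fitLine(q.astype(np.float32),2,0,.01,.01).ravel(); d=l[:3]*np.sign(l[2]); k=(q-l[3:])@d
print(len(q),d,l[3:]+d*k.min(),l[3:]+d*k.max())
# lens from top: dark ring fit + handle
for tag,o in(("t",t),("s",s)):
    P=cloud(o);h=cv2.cvtColor(o["im"],cv2.COLOR_RGB2HSV).astype(int)
    r=(np.linalg.norm(P[...,:2]-[.472,-.39],axis=2)<.06)&(h[...,2]<60); r&=~((P[...,1]>-.345))
    print(tag,r.sum(),cv2.minEnclosingCircle(P[r][:,:2].astype(np.float32)))
    a=(P[...,1]>-.335)&(P[...,1]<-.22)&(np.abs(P[...,0]-.462)<.03)&(P[...,2]>.008)&(P[...,2]<.03)&(h[...,2]<110)
    q=P[a]; print(len(q),np.median(q[:,2])); l=cv2.fitLine(q[:,:2].astype(np.float32),2,0,.01,.01).ravel(); print(l,q[:,1].min(),q[:,1].max())
crop("ta","c2",350,190,450,250,6)
E
```

```text
124 [-0.37836105  0.04275755  0.92467   ] [0.43398417 0.16581555 0.06369251] [0.3878607  0.17102783 0.17641286]
t 101 ((0.47248005867004395, -0.3924354910850525), 0.044961754232645035)
212 0.016992609837586548
[ 0.09567797 -0.99541235  0.46386343 -0.28228292] -0.3342465162479345 -0.2310591643422603
s 221 ((0.4724506735801697, -0.39101701974868774), 0.04403863102197647)
283 0.01757328818487003
[ 0.06958099 -0.9975763   0.4671299  -0.28425926] -0.3347266042861774 -0.23119649472870962
```

View pics/c2.png

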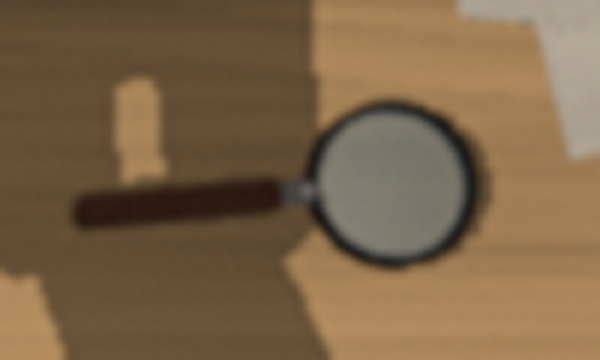

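The crop shows the black-rimmed lens at (390,185) with its handle from (80,212) to (280,195). The brush slopes 68° with its foot about 10 mm up inside the jar, so that part is done.

```bash
python3 - <<'E'
from h import *
go([.4648,-.307,.12],(.996,.09)); print(toolR().round(3))
E
```

```text
now [0.5169 0.1535 0.315 ] shift [-0.05  -2.316  0.976] spin 0.673 q6 -1.368
[[-0.991  0.133 -0.001]
 [ 0.133  0.991 -0.   ]
 [ 0.001 -0.    -1.   ]]
```

Emit:
{"op": "apply_moves", "data": {"increments": [[0.6,0,-0.28,0,0.09],[0.6,0,-0.56,0,0.18],[0.6,0,-0.84,0,0.27],[0.6,0,-1,0,0.36],[0.6,0,-1,0,0.45],[0.6,0,-1,0,0.54],[0.6,0,-1,0,0.63],[0.6,0,-1,0,0.673],[0.6,0,-1,0,0.673]]}}

```text
clock: 13.02
eef_pos: [0.4906, -0.0447, 0.4613]
orientation: [-0.001, 0.674, 0.739, -0.001]
contact_force: [0.3, 0.2, 0.4]
gripper_width: 0.399
```

```bash
python3 - <<'E'
from h import *
go([.4648,-.307,.12],(.996,.09)); print(toolR().round(3))
E
```

```text
now [ 0.4902 -0.0446  0.3143] shift [-1.296 -0.244  0.971] spin 0.001 q6 -0.424
[[-0.092  0.996 -0.003]
 [ 0.996  0.092  0.001]
 [ 0.001 -0.003 -1.   ]]
```

Emit:
{"op": "apply_moves", "data": {"increments": [[0.6,-0.3,-0.06,0,0],[0.6,-0.6,-0.12,0.1,0],[0.6,-0.9,-0.18,0.3,0],[0.6,-1,-0.24,0.5,0],[0.6,-1,-0.24,0.7,0],[0.6,-1,-0.24,0.7,0]]}}

```text
clock: 13.78
eef_pos: [0.4604, -0.2482, 0.3201]
orientation: [-0.004, 0.674, 0.739, -0.0]
contact_force: [0.6, -0.2, 0.1]
gripper_width: 0.397
```

Emit:
{"op": "apply_moves", "data": {"increments": [[0.6,-0.2,0,0,0],[0.6,-0.29,0,0,0],[0.6,-0.29,0,0,0],[0.6,-0.29,0,0,0]]}}

```text
clock: 14.28
eef_pos: [0.4662, -0.305, 0.3231]
orientation: [-0.0, 0.674, 0.739, 0.0]
contact_force: [0.2, 0.3, -0.4]
gripper_width: 0.401
```

```bash
python3 - <<'E'
from h import *
w=grab("wrist","wb"); P=cloud(w); h=cv2.cvtColor(w["im"],cv2.COLOR_RGB2HSV).astype(int)
a=(P[...,1]>-.33)&(P[...,1]<-.22)&(np.abs(P[...,0]-.465)<.03)&(P[...,2]>.012)&(P[...,2]<.024)
q=P[a]; print(len(q),np.median(q[:,2])); l=cv2.fitLine(q[:,:2].astype(np.float32),2,0,.01,.01).ravel(); print(l,q[:,1].min(),q[:,1].max())
print("x at y=-.307:",l[2]+(-.307-l[3])*l[0]/l[1]); go([.4648,-.307,.023],(.996,.09))
E
```

```text
2463 0.01838269007404203
[ 0.09287396 -0.9956779   0.46382225 -0.28049752] -0.32997107412227816 -0.23383826545141279
x at y=-.307: 0.46629432
now [ 0.4662 -0.3049  0.1761] shift [-0.01  -0.008  0.766] spin 0.001 q6 -0.884
```

View pics/wb.png

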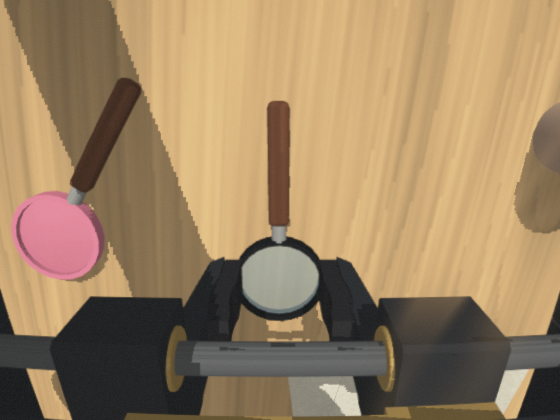

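The black-rimmed lens is straight under the gripper, centred at (280,278), with its handle up at (278,160). The pink one is off at the left, so I go down.

Emit:
{"op": "apply_moves", "data": {"increments": [[0.6,-0.015,0,0.25,0],[0.6,-0.015,0,0.5,0],[0.6,-0.015,0,0.68,0],[0.6,-0.015,0,0.75,0],[0.6,-0.015,0,0.765,0],[1,-0.015,0,0.765,0],[1,-0.015,0,0.765,0],[1,-0.015,0,0.765,0],[1,-0.015,0,0.765,0]]}}

```text
clock: 15.45
eef_pos: [0.4666, -0.3091, 0.1709]
orientation: [0.001, 0.674, 0.739, -0.0]
contact_force: [-1.2, 0.1, 6.4]
gripper_width: 0.2
```

Emit:
{"op": "apply_moves", "data": {"increments": [[1,0,0,-0.1,0],[1,0,0,-0.3,0],[1,0,0,-0.5,0],[1,0,0,-0.75,0],[1,0,0,-0.9,0],[1,0,0,-0.9,0]]}}

```text
clock: 16.2
eef_pos: [0.4663, -0.3088, 0.3518]
orientation: [0.002, 0.674, 0.739, -0.0]
contact_force: [0.1, -0.1, -1.8]
gripper_width: 0.203
```

```bash
python3 - <<'E'
from h import *
print(robot.get_state()["gripper_width"]); go([.485,.0128,.2],(0,1))
E
```

```text
0.2030555116791725
now [ 0.4668 -0.3093  0.2048] shift [1.596 0.237 0.019] spin -0.74 q6 -0.888
```

Emit:
{"op": "apply_moves", "data": {"increments": [[1,0.05,0,0,-0.05],[1,0.15,0,0,-0.12],[1,0.3,0,0,-0.2],[1,0.45,0,0,-0.28],[1,0.6,0,0,-0.36],[1,0.75,0,0,-0.44],[1,0.9,0,0,-0.52],[1,0.95,0,0,-0.6],[1,0.95,0,0,-0.68],[1,0.95,0,0,-0.74],[1,0.95,0,0,-0.74],[1,0.95,0,0,-0.74]]}}

```text
clock: 17.7
eef_pos: [0.4491, -0.1197, 0.349]
orientation: [-0.001, 0.001, 1.0, 0.0]
contact_force: [-0.1, -0.3, -1.3]
gripper_width: 0.205
```

```bash
python3 - <<'E'
from h import *
go([.48,.0128,.2],(0,1))
E
```

```text
now [ 0.4489 -0.1196  0.202 ] shift [-0.154  0.662  0.01 ] spin -0.001 q6 -2.085
```

Emit:
{"op": "apply_moves", "data": {"increments": [[1,-0.02,0.1,0,0],[1,-0.05,0.3,0,0],[1,-0.1,0.5,0,0],[1,-0.14,0.62,0,0],[1,-0.154,0.662,0,0],[1,-0.154,0.662,0,0],[1,-0.154,0.662,0,0]]}}

```text
clock: 18.58
eef_pos: [0.4798, 0.0119, 0.3496]
orientation: [-0.0, 0.001, 1.0, -0.0]
contact_force: [-0.0, -0.0, -1.1]
gripper_width: 0.201
```

```bash
cat >> h.py <<'E'
def lens(tag):
    o=load(tag); P=cloud(o); h=cv2.cvtColor(o["im"],cv2.COLOR_RGB2HSV).astype(int)
    st=robot.get_state(); g=np.array(st["eef_pos"])+toolR()[:,2]*.147; c0=g-toolR()[:,0]*.085
    m=(h[...,2]<60)&(np.linalg.norm(P[...,:2]-c0[:2],axis=2)<.055)&(np.abs(P[...,2]-g[2]+.008)<.025)&(P[...,0]>c0[0]-.06)
    q=P[m]; q=q[np.linalg.norm(q[:,:2]-c0[:2],axis=1)>.028]
    # plane + circle fit
    A=np.c_[q[:,:2]-c0[:2],np.ones(len(q))]; w=np.linalg.lstsq(A,q[:,2],rcond=None)[0]
    k=np.abs(A@w-q[:,2])<.006; w=np.linalg.lstsq(A[k],q[k,2],rcond=None)[0]
    (cx,cy),r=cv2.minEnclosingCircle(q[k][:,:2].astype(np.float32))
    print(tag,k.sum(),"guess",c0.round(4),"plane z",w[2].round(4),"slopes deg",np.degrees(np.arctan(w[:2])).round(1),"circle",round(cx,4),round(cy,4),round(r,4),"grasp",g.round(4))
E
python3 - <<'E'
from h import *
for n in("top","scene","wrist"):
    grab(n,"c"+n)
    try: lens("c"+n)
    except Exception as e: print(n,e)
im=[cv2.imread("pics/ctop.png")[110:250,200:340],cv2.imread("pics/cscene.png")[150:350,230:430]]
cv2.imwrite("pics/mc.png",np.hstack([cv2.resize(i,(400,400),interpolation=cv2.INTER_CUBIC) for i in im]))
s=load("cscene"); print(robot.get_state()["contact_force"])
E
```

```text
ctop 22 guess [0.5648 0.0117 0.2027] plane z 0.1867 slopes deg [9.  1.1] circle 0.5898 0.0058 0.0278 grasp [0.4798 0.0118 0.2027]
cscene 243 guess [0.5648 0.0118 0.2027] plane z 0.1936 slopes deg [-0.8  0.3] circle 0.5643 0.0132 0.0437 grasp [0.4798 0.0119 0.2027]
cwrist 50 guess [0.5648 0.0119 0.2028] plane z 0.1892 slopes deg [-9.8 -0.1] circle 0.5336 0.0107 0.0233 grasp [0.4798 0.012  0.2028]
[ 0.29583701  0.3379173  -1.83080913]
```

View pics/mc.png

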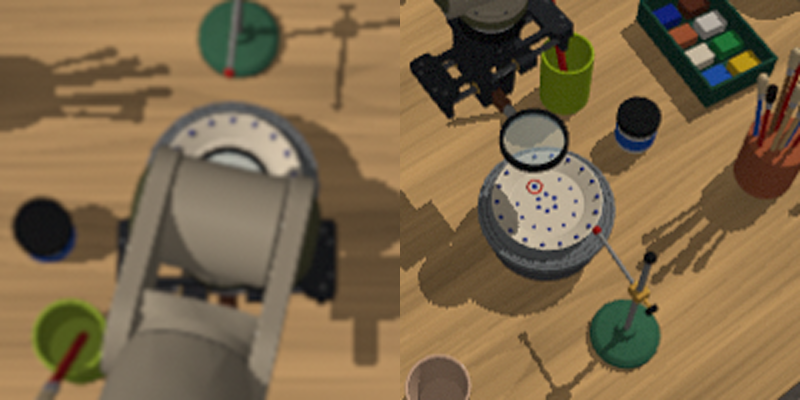

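In the left half the brush sits in the jar at (75,340) and the red ball is at (229,73). The right half shows the lens held level short of the ring at (535,187), with the pointer clear of it. A small shift and the descent remain.

Emit:
{"op": "apply_moves", "data": {"increments": [[1,-0.015,0.002,0.05,0],[1,-0.028,0.003,0.1,0],[1,-0.028,0.003,0.15,0],[1,-0.028,0.003,0.18,0],[1,-0.028,0.003,0.187,0],[1,-0.028,0.003,0.187,0],[1,-0.028,0.003,0.187,0],[1,-0.028,0.003,0.187,0]]}}

```text
clock: 19.73
eef_pos: [0.4855, 0.0133, 0.3126]
orientation: [0.0, -0.0, 1.0, -0.0]
contact_force: [-0.4, -0.3, -2.0]
gripper_width: 0.2
```

```bash
python3 - <<'E'
from h import *
s=grab("scene","d"); lens("d"); st=robot.get_state(); print(st["clock"],st["gripper_width"],abs(st["dq"]).max())
P=cloud(s); h=cv2.cvtColor(s["im"],cv2.COLOR_RGB2HSV).astype(int)
for tag in("s0","sa","d"):
    o=load(tag);P=cloud(o); h=cv2.cvtColor(o["im"],cv2.COLOR_RGB2HSV).astype(int)
    m=((h[...,0]<6)|(h[...,0]>174))&(h[...,1]>140)&(h[...,2]>60)&(np.linalg.norm(P-[.69,.013,.151],axis=2)<.02)
    q=P[m]; r=q-o["tw"]; c=q.mean(0)+.004*r.mean(0)/np.linalg.norm(r.mean(0)); print(tag,"ball",len(q),c)
    m=((h[...,0]<6)|(h[...,0]>174))&(h[...,1]>150)&(h[...,2]>60)&(np.linalg.norm(P[...,:2]-[.42,.165],axis=2)<.07)&(P[...,2]>.05)
    if m.sum()>20:
        l=cv2.fitLine(P[m].astype(np.float32),2,0,.01,.01).ravel(); print("brush dir",l[:3],P[m].mean(0))
E
```

```text
d 227 guess [0.5706 0.0133 0.1656] plane z 0.1566 slopes deg [-0.8  0.7] circle 0.5645 0.0154 0.0489 grasp [0.4856 0.0133 0.1655]
19.775 0.19876427075421157 0.00158118681156143
s0 ball 13 [0.68986676 0.01491788 0.15262141]
sa ball 13 [0.68961132 0.01520341 0.15182759]
brush dir [-0.37836105  0.04275755  0.92467   ] [0.41010115 0.16851448 0.12205988]
d ball 13 [0.6896665  0.01513964 0.15199427]
```

```bash
python3 -c "
from rig import robot
print(robot.finish_job(), robot.get_state()['clock'])"
```

```text
the job is handed in; nothing more can be done
the job is handed in; nothing more can be done
```

I stood the red-handled brush in the green jar, then took the lens by its handle. The job was handed in at about 20 s of the 67 s, with the lens held over the ringed spot. No verdict was given.

- **Brush:** It came up in the grip sloping at 17° and gravity did not swing it. I pivoted it to about 68° by pressing its foot against the fixed crate wall, with up to 27 N at the wrist. I lowered it into the jar and released it. Afterwards it leaned about 22° from upright, with its foot about 10 mm above the jar's underside and about 19 mm from its centre. The camera could no longer see it once the arm was over the plate.
- **Lens:**

| Last check | Lens | Target |
|---|---|---|
| Position (x, y) | about (0.571, 0.013) | spot (0.570, 0.013) |
| Height of lens centre | 150.6 mm | pointer tip about 151–152 mm |
| Tilt | about 1° | under 8° |

- **Pointer:** Its position was unchanged between the first and last pictures, to within 1 mm.
- **Disagreement:** The last circle fit to the lens rim gave x = 0.5645 instead of 0.571. Its radius came out too large (49 mm against 42 mm), so dark pixels next to the rim probably spoiled it. An earlier clean fit agreed with the arm's own position to about 1.5 mm, so I relied on that.
- **Not checked at the end:** I did not re-measure the spot, the paint jar, the cup or the brush pot. No contact with any of them was seen.

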